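# Turn the top leaf of the counter price list

## Task

Turn the top leaf of the price-list stand (the one whose tab is nearer the robot) over its spine, nudging it with a fingertip from under its tab, until it lies flat on the bare left-hand side. Do it gently: do not grip the leaf, fling it over or press hard on it. Leave the lower leaf lying on the right and everything else on the counter where it is.

Things in the scene. Friction and masses are not known exactly. Their poses are not given: they have to be found in the camera images.
- stand: Low wooden price-list stand, fixed: board 164 mm (x, along the spine) x 176 mm (y) x 8 mm, its top 52 mm above the counter, on a recessed plinth 120x110 mm. Origin: centre of the underside, on the counter; +x along the spine away from the robot, +y left, z up. Three rings on the spine in the middle (14 mm above the hinge axis); two rigid leaves lie stacked on the right half, the left half is bare.
- stand_spine (a point): Middle of the hinge axis of both leaves, 56.5 mm above the counter over the stand's origin; the axis runs along the stand's x. The hinges are stiff: friction holds a leaf wherever it is left, so it never falls by itself; about 0.5 N square to the leaf at its tab turns it.
- top_leaf (a joint): Hinge of the leaf to turn: 0 flat on the right, pi/2 upright, pi flat on the left; starts 0 to 0.25. Rigid plastic, 150 mm along the spine, 3.5 mm thick, ends 86 mm from the hinge axis, 2 mm inside the board's edge (88 mm). Mid-plane 2.25 mm above the axis when flat on the right, 2.25 mm below it when flat on the left.
- top_leaf_tab (a point): Centre of the top leaf's only tab (mid-thickness), 99 mm from the hinge axis, at stand x = -45 mm, the end nearer the robot; moves with the leaf. The tab is 42 mm wide along the spine, 3.5 mm thick, and reaches 112 mm from the axis, 24 mm past the board's edge, with free space under it down to the counter.
- lower_leaf (a joint): Hinge of the lower leaf, to be left lying: same sense and size as the top leaf, starts at 0, mid-plane 2.25 mm below the axis.
- lower_leaf_tab (a point): Centre of the lower leaf's tab, 99 mm from the hinge axis, at stand x = +45 mm, the end away from the robot; same size as the other tab.
- rubber_stamp: Bystander: wooden rubber stamp standing upright, 25x44x73 mm; loose, origin at the centre of its underside.
- glue_stick: Bystander: upright glue stick, 26 mm across, 91 mm tall; loose, origin at the centre of its underside.
- lighter_a: Bystander: pocket lighter lying flat, 79x24x12 mm, to the right of the stand; loose, origin at the centre of its underside.
- lighter_b: Bystander: pocket lighter lying flat, 79x24x12 mm, on the robot's side of the stand; loose, origin at the centre of its underside.
- stapler: Bystander: desk stapler, 32x136x41 mm, well to the left of the stand; loose, origin at the centre of its underside.

How it is judged:
By the outcome, as a careful person would: the job done as asked, in the order asked, and still so for the second after the job is handed in, with the robot touching nothing.
It also fails if it takes over 42 s, if anything falls off the work surface, if the arm or the gripper's body presses on something with over 40 N, if the wrist force passes 120 N, or if a joint passes its speed limit or range.

## Robot

A 6-joint arm with a two-finger parallel gripper is mounted at the origin on a cart in front of the work surface, level with it; the furniture and walls round the work are solid. World frame = base frame: x ahead of the robot, y to its left, z up, the work surface at z = 0. Lengths are in mm, angles in rad, forces in N, time in s.
With the tool pointing down it reaches from about 275 to 725 mm from the base axis. Payload 5.6 kg.
Tool frame: the origin (TCP) lies between the finger pads; the fingertips stand 14 mm ahead of it and the grasp point (between the pads) lies 5 mm behind it (tcp_to_tips is the z of the fingertips in the tool frame, in mm); z points along the fingers, y is the line along which they close (so a half turn about z gives the same grasp; the last joint's range is limited). The gripper opens to 85 mm and grips with 20 to 120 N. Pads are 22 mm wide; open, the fingers measure 114 mm over their backs; the gripper's body (76 mm by 85 mm) begins 54 mm behind the grasp point. The pads swing forward as they close: fully open they stand 13 mm farther back than shut.
Start: joints at [-0.957, 0.255, 0.108, 0, -1.424, -0.285], TCP at [177.619, -520.523, 245.283] pointing down, gripper open.
Joint ranges: [-2.95, 2.95], [-1.21, 1.97], [-1.09, 1.5], [-2.87, 1.71], [-2.94, -0.07], [-3.05, 3.05]. Speed limits (rad/s): [2.57, 2.57, 3.14, 3.14, 3.14, 3.14].

## Interface

Orientations are given as a unit quaternion [w, x, y, z].
In Python, from rig import sense, capture, close_job, tcp_to_tips gives the robot as it stands.
- The arm moves only by the tool carry_out, never from a script. Its argument "deltas" is a list that holds one entry, the list of rows, each a list of 5 numbers: the shift along the tool's x, y, z in cm, then the turn about the tool's z in rad, then the gripper's target within -1 to 1 (shut at 1, half-way at 0, fully open at -1). A call has 1 to 20 rows; each row shifts and turns the commanded pose from where the row before left it, along the tool's axes as they then stand; what a row does not reach is not made up. A row lasts 1/8 s, in which the tool goes at most 62.5 mm and 10.7 degrees, less where a joint would pass 70% of its speed; a pose out of reach is approached as far as the arm can. A call with a gripper value outside its range is refused whole. The fingers move at their own pace and stop on an object; the grip force is fixed at half the most. Time passes only in rows, so rows that do not move let the fingers close. It gives the time, the measured TCP pose, the force, the opening and the grip force at its end, in the units of the state.
- sense(): the state, without advancing time (a new reading comes with each control period).
- capture(name): name is "side" or "top"; returns a dict with "color" (400x640x3 uint8, blue, green, red), "depth" (400x640 float32, mm along the optical axis (not along the pixel's ray), 0 where there is no reading), "K" (3x3 intrinsics, pixels), "origin" and "orientation" of the camera in the world. Camera axes: x right, y down, z forward; pixel columns grow to the right and rows downward; lengths in mm; the calibration is good to about 2 mm. A picture is of the moment at which its call begins.
- close_job(): hands the job in; it is judged then, once.
The state is a dict: "time_s": time; "joints": joint angles; "dq": joint speeds; "joint_torque": joint torques, N m; "ee_pos": TCP position; "ee_rot": TCP orientation; "force": force on the tool from outside, world axes, zero at the start; "ft_torque": the same for the moment, N m; "opening": opening from 0.0 (shut) to 1.0 (fully open); "grasp_force": force on a finger pad.
Only numpy, scipy, OpenCV 4.12 (cv2) and the standard library are available. Lean on these libraries where they do the work, as an engineer would, in place of code of your own. Each camera call takes 0.05 s, during which the arm holds its last target. There are 200 camera calls.

## Working session

There is one attempt and no reset: what is moved stays moved. The work goes in short steps, Python scripts to look and compute and a tool call to move; the robot and the scene stay as the last step left them, time stands still between calls to the robot, and variables do not carry over. Pictures are saved under pics/ and viewed, at most 10 in all, crops included, and the job is handed in when it is done.

Besides the shell and the picture viewer there is one more tool, called after "Call:" by a JSON object that holds its "api" and its "payload". carry_out: Moves the arm, as the interface text tells. Its arguments: {"type":"object","properties":{"deltas":{"type":"array"}},"required":["deltas"]}

```bash
mkdir -p pics; ls
python3 - <<'E'
from rig import *
import cv2,numpy as np
s=sense();print({k:np.round(v,3).tolist() for k,v in s.items()},tcp_to_tips)
for n in("top","side"):
    c=capture(n);cv2.imwrite(f"pics/{n}0.png",c["color"]);np.savez(f"{n}0.npz",**c);print(n,c["origin"],c["orientation"],c["K"])
E
```

```text
pics
{'time_s': 0.0, 'joints': [-0.957, 0.256, 0.107, -0.0, -1.424, -0.285], 'dq': [-0.001, -0.001, 0.0, -0.002, 0.0, 0.001], 'joint_torque': [0.002, -38.663, 23.794, 5.365, -0.006, 0.0], 'ee_pos': [177.494, -520.07, 244.379], 'ee_rot': [-0.0, -0.164, 0.987, 0.001], 'force': [0.765, 0.163, 0.707], 'ft_torque': [-0.018, -0.04, 0.057], 'grasp_force': 0.0, 'opening': 1.003} 14.0
top [ 355.96412592 -168.16882886  962.90493504] [ 0.06662762 -0.69949141  0.70817414 -0.06900668] [[399.39904911   0.         313.36564542]
 [  0.         399.39904911 198.89032531]
 [  0.           0.           1.        ]]
side [ 352.75085483 -960.62287302  422.359875  ] [-0.55250356  0.82705086 -0.08779576  0.05494183] [[369.71435271   0.         317.04612708]
 [  0.         369.71435271 194.14289517]
 [  0.           0.           1.        ]]
```

View pics/top0.png

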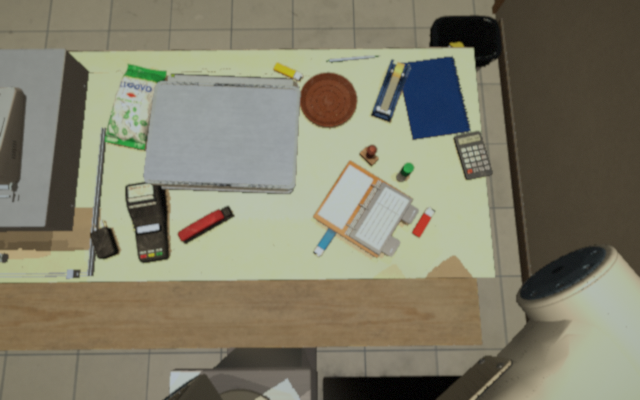

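View pics/side0.png

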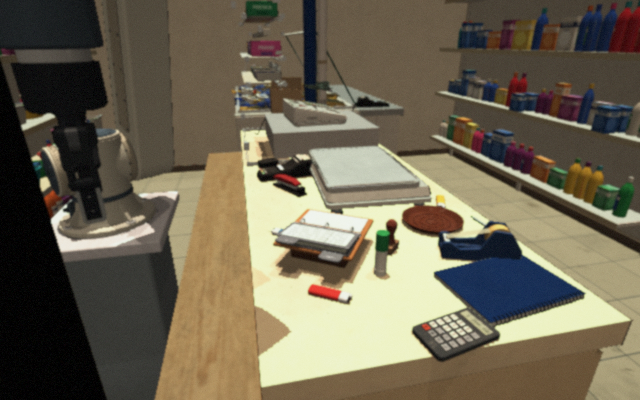

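The top view shows the stand centred near (365,208), the near (top-leaf) tab near (390,246), the far tab near (410,215), a blue lighter at (324,242) and a red one at (423,222). Next I'll fit the board pose from depth.

```bash
cat > h.py <<'E'
import numpy as np,cv2
from scipy.spatial.transform import Rotation as R
def rot(q): return R.from_quat([q[1],q[2],q[3],q[0]])
def cloud(c):
    d=c["depth"];v,u=np.indices(d.shape);K=c["K"]
    p=np.stack([(u-K[0,2])*d/K[0,0],(v-K[1,2])*d/K[1,1],d],-1)
    w=rot(c["orientation"]).apply(p.reshape(-1,3)).reshape(p.shape)+c["origin"]
    w[d==0]=np.nan
    return w
E
python3 - <<'E'
from h import *
c=dict(np.load("top0.npz"));w=cloud(c)
cr=c["color"][150:270,295:455];cv2.imwrite("pics/crop0.png",cv2.resize(cr,(800,600),interpolation=cv2.INTER_CUBIC))
for u,v in[(315,213),(352,163),(415,200),(375,255),(390,246),(410,215),(362,207),(345,190),(380,215),(370,152),(406,171),(424,222),(324,242),(300,250)]:print(u,v,w[v,u].round(1))
z=w[...,2];m=np.zeros(z.shape,bool);m[155:262,308:422]=1
m&=(z>40)&(z<110);n,l,st,_=cv2.connectedComponentsWithStats(m.astype(np.uint8));k=1+st[1:,4].argmax();m=l==k
print(cv2.minAreaRect(w[m][:,:2].astype(np.float32)),m.sum(),np.nanpercentile(w[m][:,2],[1,10,50,90,99]))
print("z map");print(np.array2string(z[158:264:5,308:424:5].round(0).astype(int),max_line_width=300))
E
```

```text
315 213 [ 499.8 -175.7   52.9]
352 163 [ 619.4 -265.2   48.8]
415 200 [ 537.3 -422.     0.6]
375 255 [ 402.3 -310.7   48.9]
390 246 [ 420.7 -341.7   69.5]
410 215 [ 492.1 -394.1   54.8]
362 207 [ 511.8 -284.1   57.1]
345 190 [ 553.8 -246.6   50. ]
380 215 [ 491.4 -323.3   65.3]
370 152 [ 641.  -306.5   65. ]
406 171 [ 587.4 -382.2   90. ]
424 222 [ 481.3 -437.7   10.8]
324 242 [ 436.1 -196.5   13.8]
300 250 [ 419.  -139.    -1.9]
((506.44140625, -297.38330078125), (200.2163848876953, 164.69956970214844), 56.56168746948242) 5666 [48.05596645 50.22214439 55.1511405  69.21011077 73.24640149]
z map
[[                   3                   -1                    1                    1                    2                   -4                    2                    2                   -2                   -3                    2                    3                   15                   20
                    18                    1                    1                   -1                   -3                    3                   -1                    0                    0            
[... 10060 characters left out ...]
  3 -9223372036854775808                   -3                    3                    3                   -2                    2]
 [                  -2                    4                    0                   -3                   -2                   -2                    0                   -1                    2                    1                    0                   -2                    0                   -3
                    -1                   -2                   -3                    0                   -3                    1                   -1                   -2                    0                    2]]<stdin>:8: RuntimeWarning: invalid value encountered in cast
```

View pics/crop0.png

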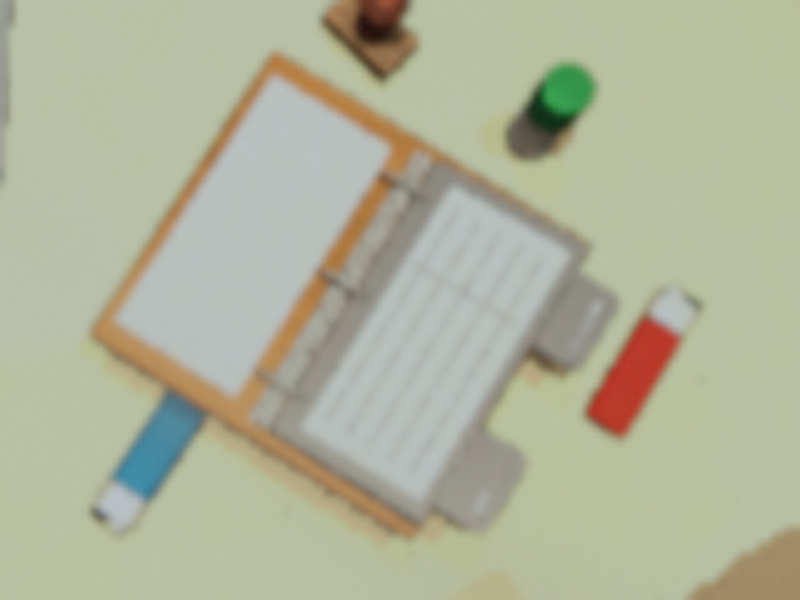

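The crop shows the spine with its rings running from (275,380) to (405,180), the top leaf's tab at (480,490) and the lower leaf's tab at (580,320). The red lighter is clear of the near tab. Next I'll refine the pose and leaf angle.

```bash
cat >> h.py <<'E'
YAW=np.deg2rad(-33.44);O=np.array([513.1,-287.4,0])
S=np.array([[np.cos(YAW),np.sin(YAW),0],[-np.sin(YAW),np.cos(YAW),0],[0,0,1]])
def st(p): return (np.asarray(p)-O)@S.T
def leaf(w):  # line fit of leaf surface vs stand y on the tab's x-band
    p=st(w.reshape(-1,3));p=p[np.isfinite(p[:,0])]
    return p
E
python3 - <<'E'
from h import *
from rig import *
for n in("top","side"):
    w=cloud(dict(np.load(n+"0.npz")));p=leaf(w);x,y,z=p.T
    m=(abs(x)<70)&(y<-20)&(y>-80)&(z>45)&(z<100);print(n,"leaf angle",np.arctan(np.polyfit(y[m],z[m],1)),m.sum(), z[m].mean())
    for lo,hi,zl in((-66,-24,60),(24,66,46)):
        m=(x>lo-20)&(x<hi+20)&(y<-92)&(y>-130)&(z>zl)&(z<85);q=p[m];print("tab x",np.percentile(q[:,0],[2,50,98]).round(1),"y",np.percentile(q[:,1],[2,50,98]).round(1),"z",q[:,2].mean().round(1),m.sum())
    m=(abs(x)<90)&(y>10)&(y<110)&(z>40)&(z<62);q=p[m];print("left",np.percentile(q[:,0],[1,99]),np.percentile(q[:,1],99),q[:,2].mean())
    for nm,lo,hi in(("lightA",(0,-180),(110,-118)),("other",(-110,-150),(-67,-90))):
        m=(x>lo[0])&(x<hi[0])&(y>lo[1])&(y<hi[1])&(z>6);q=p[m];print(nm,m.sum(),q.min(0).round() if m.any() else'',q.max(0).round() if m.any() else'')
s=sense();print("tcp in stand",st(s["ee_pos"]).round(1),"tool x,y in stand",(S@rot(s["ee_rot"]).as_matrix()).round(3).tolist())
E
```

```text
top leaf angle [-0.11628159  1.55427448] 1622 66.38303904595567
tab x [-65.2 -45.6 -25.6] y [-110.5 -101.2  -92.4] z 72.1 159
tab x [24.7 44.  64.2] y [-111.3 -101.7  -92.5] z 55.4 155
left [-80.90434338  79.22548011] 86.9411656020319 51.66394802051072
lightA 295 [  20. -152.    6.] [  98. -129.   15.]
other 0  
side leaf angle [0.03001114 1.55583795] 1050 65.17598410678085
tab x [-65.2 -45.  -25.2] y [-110.7 -103.7  -92.5] z 72.9 116
tab x [24.9 44.5 64. ] y [-111.9 -103.7  -92.9] z 56.2 152
left [-80.82246703  80.24379033] 86.13179791930214 52.49677665468996
lightA 419 [  19. -153.    6.] [  98. -130.   14.]
other 0  
tcp in stand [-151.8 -379.1  244.5] tool x,y in stand [[-0.612, -0.791, -0.001], [-0.791, 0.612, 0.001], [0.0, 0.002, -1.0]]
```

Call:
{"api": "carry_out", "payload": {"deltas": [[[0,0,0,-0.164,1],[0,0,0,-0.164,1],[0,0,0,-0.165,1],[0,0,0,-0.165,1],[-3,-1.3,0,0,1],[-3,-1.3,0,0,1],[-3,-1.3,0,0,1],[-3,-1.3,0,0,1],[-3,-1.3,0,0,1],[-3,-1.3,0,0,1],[-3,-1.4,0,0,1],[-3,-1.4,0,0,1],[0,0,3,0,1],[0,0,3,0,1],[0,0,3,0,1],[0,0,3,0,1],[0,0,0,0,1]]]}}

```text
time_s: 2.22
ee_pos: [396.8, -377.6, 122.8]
ee_rot: [-0.001, -0.473, 0.881, 0.003]
force: [0.2, -0.4, 0.5]
opening: 0.004
grasp_force: 0.0
```

```bash
cat > s.py <<'E'
from h import *
from rig import *
s=sense();print(s["time_s"],"tcp",st(s["ee_pos"]).round(2),"F",(S@s["force"]).round(2),"T",np.round(s["ft_torque"],2),"op",round(float(s["opening"]),3),(S@rot(s["ee_rot"]).as_matrix())[:,0].round(3))
E
python3 s.py
python3 - <<'E'
from rig import *
import cv2
a=capture("side")["color"][150:330,230:430];cv2.imwrite("pics/s1.png",cv2.resize(a,(660,594)))
E
```

```text
2.225 tcp [ -47.38 -139.39  122.8 ] F [ 0.38 -0.17  0.46] T [ 0.04 -0.01  0.05] op 0.004 [-0.001 -1.    -0.   ]
```

View pics/s1.png

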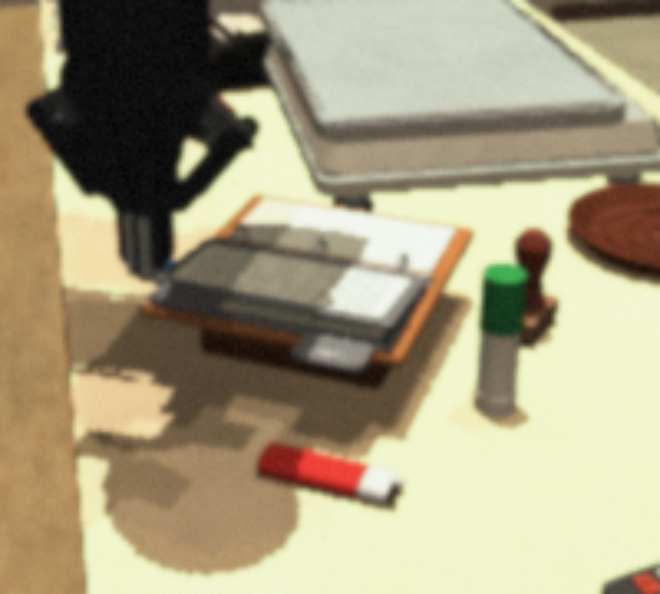

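The side crop shows the shut fingertip at about (145,240), above and outside the near tab, with the lighter and glue stick clear. Next I descend and approach the edge.

Call:
{"api": "carry_out", "payload": {"deltas": [[[0,0,1.8,0,1],[0,0,1.8,0,1],[0,0,1.6,0,1],[-0.6,0,0,0,1],[-0.6,0,0,0,1],[-0.2,0,0,0,1],[0,0,0,0,1]]]}}

```text
time_s: 3.15
ee_pos: [406.6, -367.1, 74.0]
ee_rot: [0.0, -0.474, 0.881, -0.0]
force: [-0.4, 0.1, 0.3]
opening: -0.001
grasp_force: 0.0
```

```bash
python3 s.py
```

```text
3.15 tcp [ -45.   -125.17   73.96] F [-0.42 -0.16  0.27] T [-0.03  0.03  0.02] op -0.001 [ 0. -1. -0.]
```

Call:
{"api": "carry_out", "payload": {"deltas": [[[0,0,0.5,0,1],[-0.1,0,0,0,1],[-0.1,0,0,0,1],[0,0,0,0,1]]]}}

```text
time_s: 3.65
ee_pos: [407.2, -365.4, 68.3]
ee_rot: [-0.0, -0.474, 0.881, 0.0]
force: [-0.5, -0.0, 0.7]
opening: 0.002
grasp_force: 0.0
```

```bash
python3 s.py
```

```text
3.65 tcp [ -45.36 -123.43   68.29] F [-0.37 -0.26  0.66] T [ 0.    0.03 -0.04] op 0.002 [-0. -1.  0.]
```

Call:
{"api": "carry_out", "payload": {"deltas": [[[-0.1,0,0,0,1],[-0.1,0,0,0,1],[0,0,0,0,1]]]}}

```text
time_s: 4.03
ee_pos: [408.3, -363.8, 68.4]
ee_rot: [-0.0, -0.474, 0.881, -0.0]
force: [0.2, 0.1, 0.1]
opening: -0.005
grasp_force: 0.2
```

```bash
python3 s.py
```

```text
4.025 tcp [ -45.36 -121.46   68.35] F [0.13 0.19 0.07] T [-0.1   0.07  0.02] op -0.005 [-0. -1.  0.]
```

Call:
{"api": "carry_out", "payload": {"deltas": [[[-0.1,0,0,0,1],[0,0,0,0,1]]]}}

```text
time_s: 4.28
ee_pos: [408.4, -363.5, 68.4]
ee_rot: [-0.001, -0.474, 0.881, -0.0]
force: [-2.9, -3.9, 1.0]
opening: -0.003
grasp_force: 2.6
```

```bash
python3 s.py
```

```text
4.275 tcp [ -45.41 -121.15   68.42] F [-0.26 -4.9   0.96] T [-1.53  0.96 -0.01] op -0.003 [-0.    -1.     0.001]
```

Call:
{"api": "carry_out", "payload": {"deltas": [[[-0.1,0,0,0,1],[0,0,0,0,1]]]}}

```text
time_s: 4.53
ee_pos: [408.5, -363.3, 68.6]
ee_rot: [-0.001, -0.474, 0.881, -0.0]
force: [-4.7, -7.7, 1.5]
opening: -0.002
grasp_force: 4.3
```

```bash
python3 s.py
```

```text
4.525 tcp [ -45.45 -121.01   68.6 ] F [ 0.33 -9.04  1.48] T [-2.53  1.58 -0.03] op -0.002 [-0.    -1.     0.003]
```

Contact is made on the tab edge. I'll ease to about 5 N and drag it upward along the arc.

Call:
{"api": "carry_out", "payload": {"deltas": [[[0.1,0,0,0,1],[-0.02,0,-0.2,0,1],[-0.03,0,-0.2,0,1],[-0.03,0,-0.2,0,1],[-0.04,0,-0.2,0,1],[-0.04,0,-0.2,0,1],[0,0,0,0,1]]]}}

```text
time_s: 5.4
ee_pos: [409.5, -362.0, 78.6]
ee_rot: [-0.0, -0.474, 0.881, -0.0]
force: [-3.5, -4.3, 1.3]
opening: 0.0
grasp_force: 2.6
```

```bash
cat >> h.py <<'E'
def angle(c):
    p=leaf(cloud(c));x,y,z=p.T
    z=z-56.5;r=np.hypot(y,z);m=(abs(x)<72)&(r>30)&(r<112)&(z>3)&(z<115)
    a=np.arctan2(z[m],-y[m]);return np.percentile(a,[10,30,50,70,90]).round(3),int(m.sum())
E
cat > a.py <<'E'
from h import *
from rig import *
for n in("top","side"): print(n,angle(capture(n)))
E
python3 s.py; python3 a.py
```

```text
5.4 tcp [ -45.38 -119.32   78.64] F [-0.53 -5.49  1.31] T [-1.4   1.1   0.01] op 0.0 [-0.    -1.     0.001]
top (array([0.231, 0.244, 0.258, 0.273, 0.297]), 339)
side (array([0.254, 0.274, 0.288, 0.308, 0.344]), 646)
```

Call:
{"api": "carry_out", "payload": {"deltas": [[[-0.1,0,-0.43,0,1],[-0.12,0,-0.43,0,1],[-0.14,0,-0.42,0,1],[-0.16,0,-0.42,0,1],[-0.17,0,-0.41,0,1],[-0.19,0,-0.4,0,1],[-0.2,0,-0.4,0,1],[-0.22,0,-0.39,0,1],[-0.23,0,-0.38,0,1],[-0.25,0,-0.37,0,1],[0,0,0,0,1]]]}}

```text
time_s: 6.88
ee_pos: [419.8, -346.6, 119.3]
ee_rot: [0.0, -0.474, 0.881, -0.0]
force: [-4.1, -2.9, 3.2]
opening: 0.002
grasp_force: 2.4
```

```bash
python3 s.py; python3 a.py;python3 - <<'E'
from rig import *
import cv2
a=capture("side")["color"][150:330,230:430];cv2.imwrite("pics/s2.png",cv2.resize(a,(660,594)))
E
```

```text
6.875 tcp [ -45.25 -100.87  119.3 ] F [-1.78 -4.69  3.19] T [-1.14  1.26  0.02] op 0.002 [ 0. -1. -0.]
top (array([0.641, 0.656, 0.668, 0.684, 0.715]), 453)
side (array([0.631, 0.635, 0.64 , 0.646, 0.66 ]), 326)
```

View pics/s2.png

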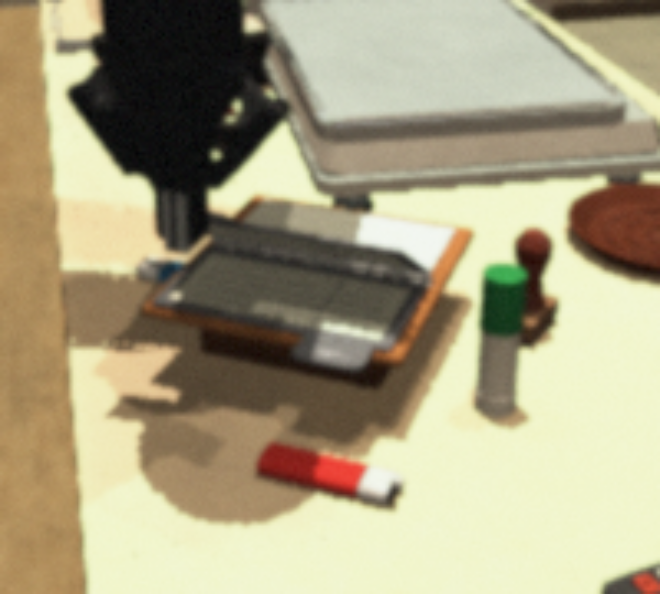

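The side crop shows the top leaf lifted to about 0.62 rad with the fingertip at (180,235) behind its tab. The lower leaf is still flat.

Call:
{"api": "carry_out", "payload": {"deltas": [[[-0.26,0,-0.36,0,1],[-0.28,0,-0.35,0,1],[-0.29,0,-0.34,0,1],[-0.31,0,-0.33,0,1],[-0.32,0,-0.31,0,1],[-0.33,0,-0.3,0,1],[-0.35,0,-0.28,0,1],[-0.36,0,-0.27,0,1],[-0.37,0,-0.26,0,1],[-0.38,0,-0.24,0,1],[-0.39,0,-0.22,0,1],[-0.4,0,-0.2,0,1],[0,0,0,0,1]]]}}

```text
time_s: 8.65
ee_pos: [442.0, -312.5, 153.3]
ee_rot: [0.0, -0.474, 0.881, 0.0]
force: [-0.4, -0.8, -0.3]
opening: -0.0
grasp_force: 0.0
```

```bash
python3 s.py; python3 a.py
```

```text
8.65 tcp [-45.51 -60.09 153.31] F [ 0.08 -0.93 -0.27] T [-0.03 -0.02 -0.02] op -0.0 [-0.    -1.    -0.001]
top (array([1.14 , 1.154, 1.165, 1.183, 1.215]), 320)
side (array([1.115, 1.125, 1.133, 1.141, 1.156]), 1255)
```

Call:
{"api": "carry_out", "payload": {"deltas": [[[-0.41,0,-0.22,0,1],[-0.42,0,-0.21,0,1],[-0.42,0,-0.2,0,1],[-0.43,0,-0.19,0,1],[-0.43,0,-0.17,0,1],[-0.44,0,-0.15,0,1],[-0.44,0,-0.13,0,1],[-0.44,0,-0.11,0,1],[-0.44,0,-0.09,0,1],[-0.44,0,-0.06,0,1],[-0.44,0,-0.04,0,1],[-0.4,0,0,0,1],[-0.4,0,0,0,1],[0,0,0,0,1]]]}}

```text
time_s: 10.5
ee_pos: [472.6, -266.4, 169.1]
ee_rot: [0.0, -0.474, 0.881, -0.0]
force: [0.2, 0.3, 0.3]
opening: -0.002
grasp_force: 0.0
```

```bash
python3 s.py; python3 a.py
```

```text
10.5 tcp [-45.3   -4.81 169.08] F [-0.01  0.4   0.32] T [-0.    0.04  0.02] op -0.002 [-0. -1. -0.]
top (array([0.055, 1.63 , 1.649, 1.655, 1.661]), 15)
side (array([1.619, 1.635, 1.647, 1.659, 1.68 ]), 1884)
```

Call:
{"api": "carry_out", "payload": {"deltas": [[[-0.49,0,0.04,0,1],[-0.49,0,0.06,0,1],[-0.48,0,0.08,0,1],[-0.48,0,0.11,0,1],[-0.48,0,0.14,0,1],[-0.46,0,0.16,0,1],[-0.46,0,0.18,0,1],[-0.45,0,0.2,0,1],[-0.44,0,0.22,0,1],[-0.42,0,0.25,0,1],[-0.42,0,0.27,0,1],[-0.4,0,0.29,0,1],[-0.38,0,0.31,0,1],[0,0,0,0,1]]]}}

```text
time_s: 12.35
ee_pos: [504.6, -217.6, 145.6]
ee_rot: [-0.0, -0.474, 0.881, 0.0]
force: [-0.6, -0.5, 0.9]
opening: 0.002
grasp_force: 0.0
```

```bash
sed -i 's/(abs(x)<72)/(abs(x-15)<55)/' h.py; python3 s.py; python3 a.py
```

```text
12.35 tcp [-45.57  53.61 145.57] F [-0.24 -0.81  0.88] T [-0.03 -0.01  0.02] op 0.002 [-0. -1.  0.]
top (array([0.039, 0.066, 2.262, 2.286, 2.307]), 22)
side (array([2.242, 2.262, 2.275, 2.286, 2.308]), 1389)
```

Call:
{"api": "carry_out", "payload": {"deltas": [[[-0.37,0,0.32,0,1],[-0.35,0,0.34,0,1],[-0.34,0,0.36,0,1],[-0.32,0,0.38,0,1],[-0.3,0,0.4,0,1],[-0.28,0,0.41,0,1],[-0.26,0,0.42,0,1],[-0.24,0,0.44,0,1],[-0.21,0,0.44,0,1],[-0.19,0,0.46,0,1],[-0.16,0,0.46,0,1],[-0.14,0,0.47,0,1],[0,0,0,0,1]]]}}

```text
time_s: 14.08
ee_pos: [521.8, -191.4, 96.5]
ee_rot: [-0.0, -0.474, 0.881, 0.0]
force: [-0.5, 0.2, 0.4]
opening: -0.001
grasp_force: 0.0
```

```bash
python3 s.py; python3 a.py
```

```text
14.075 tcp [-45.62  84.89  96.47] F [-0.53 -0.07  0.38] T [-0.01 -0.01 -0.  ] op -0.001 [-0. -1.  0.]
top (array([2.831, 2.866, 2.886, 2.913, 2.94 ]), 430)
side (array([2.542, 2.859, 2.872, 2.881, 2.895]), 1018)
```

Call:
{"api": "carry_out", "payload": {"deltas": [[[-0.11,0,0.45,0,1],[-0.1,0,0.45,0,1],[-0.07,0,0.45,0,1],[-0.05,0,0.45,0,1],[-0.02,0,0.35,0,1],[0,0,0.2,0,1],[0,0,0,0,1]]]}}

```text
time_s: 15.05
ee_pos: [523.9, -188.6, 73.3]
ee_rot: [-0.0, -0.474, 0.881, 0.0]
force: [0.2, 0.7, 0.4]
opening: -0.0
grasp_force: 0.0
```

```bash
python3 s.py; python3 a.py
```

```text
15.05 tcp [-45.44  88.38  73.29] F [-0.2   0.69  0.35] T [-0.02  0.04  0.02] op -0.0 [-0. -1.  0.]
top (array([0.053, 0.103, 3.047, 3.056, 3.073]), 45)
side (array([2.34 , 2.45 , 2.549, 2.757, 3.079]), 309)
```

Tip is at 59 mm; about 3 mm remain. I'll go down in small steps.

Call:
{"api": "carry_out", "payload": {"deltas": [[[0,0,0.1,0,1],[0,0,0.1,0,1],[0,0,0,0,1]]]}}

```text
time_s: 15.52
ee_pos: [524.0, -188.6, 71.4]
ee_rot: [-0.0, -0.474, 0.881, 0.0]
force: [-0.2, 0.0, -0.1]
opening: -0.001
grasp_force: 0.0
```

```bash
python3 s.py
```

```text
15.525 tcp [-45.36  88.41  71.43] F [-0.2  -0.13 -0.07] T [-0.   -0.02  0.05] op -0.001 [-0. -1.  0.]
```

Call:
{"api": "carry_out", "payload": {"deltas": [[[0,0,0.1,0,1],[0,0,0,0,1]]]}}

```text
time_s: 15.78
ee_pos: [524.0, -188.6, 70.4]
ee_rot: [-0.0, -0.474, 0.881, 0.0]
force: [-0.3, 0.3, -0.6]
opening: 0.003
grasp_force: 0.0
```

```bash
python3 s.py
```

```text
15.775 tcp [-45.38  88.45  70.38] F [-0.42  0.04 -0.56] T [ 0.08  0.01 -0.01] op 0.003 [-0. -1.  0.]
```

Call:
{"api": "carry_out", "payload": {"deltas": [[[0,0,0.1,0,1],[0,0,0,0,1]]]}}

```text
time_s: 16.02
ee_pos: [524.1, -188.7, 70.0]
ee_rot: [0.0, -0.474, 0.881, -0.0]
force: [-0.9, 1.6, 5.1]
opening: -0.002
grasp_force: 2.2
```

```bash
python3 s.py
```

```text
16.025 tcp [-45.22  88.47  70.02] F [-1.58  0.83  5.05] T [ 0.35  0.52 -0.02] op -0.002 [-0. -1.  0.]
```

The leaf bottoms out at tip height 56.0 mm, the flat height, with about 5 N. Next I retreat straight up and look.

Call:
{"api": "carry_out", "payload": {"deltas": [[[0,0,-0.3,0,1],[0,0,-1,0,1],[0,0,-3,0,1],[0,0,-3,0,1],[0,0,-3,0,1],[0,0,-3,0,1],[0,0,-2,0,1],[5,4,0,0,1],[5,4,0,0,1],[5,4,0,0,1],[5,4,0,0,1],[5,4,0,0,1],[0,0,0,0,1],[0,0,0,0,1]]]}}

```text
time_s: 17.77
ee_pos: [226.8, -284.7, 223.1]
ee_rot: [0.0, -0.473, 0.881, -0.001]
force: [0.1, 0.3, -0.6]
opening: -0.002
grasp_force: 0.0
```

```bash
python3 s.py
python3 - <<'E'
from h import *
from rig import *
c=capture("top");p=leaf(cloud(c));x,y,z=p.T
for lo,hi in((25,80),(-80,-25)):
    m=(abs(x)<65)&(y>lo)&(y<hi)&(z>40)&(z<120);print(np.polyfit(y[m],z[m],1),z[m].mean(),m.sum())
cr=c["color"][150:270,295:455];cv2.imwrite("pics/end.png",cv2.resize(cr,(800,600),interpolation=cv2.INTER_CUBIC))
E
```

```text
17.775 tcp [-240.38 -155.54  223.05] F [-0.15  0.32 -0.61] T [ 0.04 -0.03 -0.  ] op -0.002 [-0.001 -1.    -0.   ]
[-4.00501116e-03  5.58501195e+01] 55.640295317892374 1288
[-1.24877180e-03  5.56526258e+01] 55.718417346963285 1339
```

View pics/end.png

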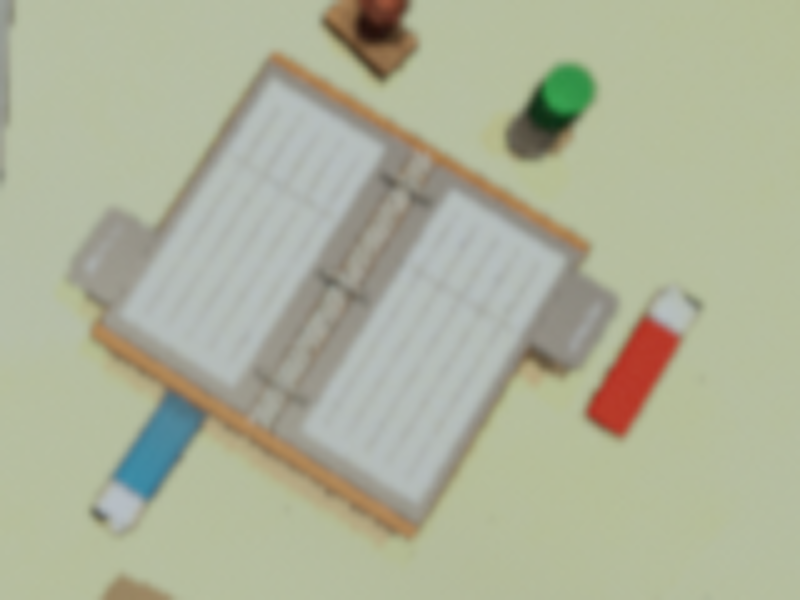

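The top leaf lies flat on the left with its tab at (115,260), and the lower leaf is flat on the right. The lighters, stamp and glue stick are where they were.

```bash
python3 -c "
from rig import *
print(close_job())"
```

```text
the job is handed in; nothing more can be done
None
```

The top leaf is turned over and lies flat on the left, the lower leaf is still flat on the right, nothing else in view around the stand moved, and the job is handed in at about 18 s; the tool can only point straight down, so the fingertip pushed on the lower edge of the tab's end rather than from fully beneath it, peaking at about 9 N at first contact.

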